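# Walk the preserve chest back to its rail and stand the salt shaker on it

### The job

Push the heavy wooden chest back until its whole back edge is flush against the low rail behind it and neither end sticks out past the ends of the rail: walk it there by pushing its two near corner posts in turn, a little at a time, keeping off its glass front and never letting it swing more than about 15 degrees out of line with the rail. Then stand the salt shaker (not the taller spice jar) upright on top of the chest, clear of its edges. Leave everything else where it is.

Things in the scene. Friction and masses are not known exactly. Their poses are not given: they have to be found in the camera images.
- rail: Low wooden stop rail fixed to the worktop beyond the chest, 30 mm deep (x), 320 mm long (y), 34 mm high. Origin: centre of its underside; its x points away from the robot (turned by up to 7 degrees), y along its length to the left. Its near face, which the chest must touch, is 15 mm from the origin towards -x.
- chest: Heavy closed wooden chest (about 1.4 kg) with a glass front towards the robot: 150 mm deep (x), 250 mm wide (y), 115 mm high, flat top. Origin: centre of its underside; x points to its back, y to its left. It slides under some 5 to 15 N; pushed at one corner it turns as it goes, by very roughly 0.02 rad for 4 to 6 mm. Pushes lower than 80 mm up do not tip it.
- glass: The chest's fragile upright glass front, 4 mm thick, 176 mm wide, between the two near corner posts and set back 14 mm behind their front faces; part of the chest. Origin: middle of its lower edge, axes as the chest's. Do not press on it.
- post_left (a point): Where to push the chest's near left corner: middle of the width of the left post's front face, 70 mm up. The post is 36 mm wide (y) and 115 mm high. Chest frame: (-75, 107, 70) mm; axes as the chest's.
- post_right (a point): The same on the near right corner post. Chest frame: (-75, -107, 70) mm.
- far_left (a point): Far left lower corner of the chest, 20 mm up, on its back face: chest frame (75, 125, 20) mm.
- far_right (a point): Far right lower corner of the chest, 20 mm up, on its back face: chest frame (75, -125, 20) mm.
- shaker: Salt shaker, clear with a pale domed top, round, 44 mm diameter, 90 mm high, standing loose beside the chest, on either its left or right side. Origin: centre of its underside, z up.
- shaker_mid (a point): Centre of the salt shaker, half-way up (45 mm over its foot); grasp here from above.
- spice_jar: Spice jar with a dark green lid, 46 mm diameter, 106 mm high, on the other side of the chest; not part of the job. Origin: centre of its underside.
- mug: White spotted mug standing far left, 91 mm high; not part of the job. Origin: its underside.
- glass_tumbler: Clear tumbler standing far right, 92 mm high, 81 mm diameter; not part of the job. Origin: centre of its underside.

How it is judged (in metres and radians):
On the way:
1. the chest is flush against the rail, within its ends and at rest, before the shaker is put on it (x of each of far_left, far_right in the frame of rail above -0.022 m and y of far_left in the frame of rail below 0.163 m and y of far_right in the frame of rail above -0.163 m and linear speed of chest below 0.02 m/s and angular speed of chest below 0.1 rad/s and height (world z) of shaker_mid below 0.08 m), for 0.2 s.
At the end, for the whole second after the job is handed in: Both far corners of the chest are within 7 mm of the rail's near face and no more than 3 mm past the rail's ends; the salt shaker stands upright (within 0.1 rad) on the chest's top, its axis at least 15 mm inside the edges; both are at rest (x of each of far_left, far_right in the frame of rail above -0.022 m and y of far_left in the frame of rail below 0.163 m and y of far_right in the frame of rail above -0.163 m and linear speed of each of chest, shaker below 0.02 m/s and angular speed of each of chest, shaker below 0.1 rad/s and angle between shaker's own z axis and vertical below 0.1 rad and x of shaker_mid in the frame of chest between -0.055 and 0.06 m and y of shaker_mid in the frame of chest between -0.11 and 0.11 m and z of shaker_mid in the frame of chest between 0.15 and 0.17 m); the robot touches nothing.
It fails at once if the chest swings more than 0.33 rad out of line with the rail (angle between the x axis of chest and the x axis of rail, either way round above 0.33 rad).
It fails at once if the chest is tipped (angle between chest's own z axis and vertical above 0.12 rad).
It fails at once if the glass front is pressed with more than 2 N (contact force between any of the fingers, the arm and glass above 2 N).
It fails at once if the shaker is tipped over (angle between shaker's own z axis and vertical above 0.8 rad).
It fails at once if a bystander is moved by more than 30 mm (distance of any of spice_jar, mug, glass_tumbler from where it was at the start of the episode above 0.03 m).
It also fails if it takes over 69 s, if anything falls off the work surface, if the arm or the gripper's body presses on something with over 40 N, if the wrist force passes 120 N, or if a joint passes its speed limit or range.

### The arm

A 6-joint arm with a two-finger parallel gripper is mounted at the origin on a cart in front of the work surface, level with it; the furniture and walls round the work are solid. World frame = base frame: x ahead of the robot, y to its left, z up, the work surface at z = 0. Lengths are in mm, angles in rad, forces in N, time in s.
With the tool pointing down it reaches from about 350 to 925 mm from the base axis. Payload 6.4 kg.
Tool frame: the origin (TCP) lies on the centre line of the jaws, within the pads' length; the fingertips stand robot.nose_length ahead of it and the grasp point (between the pads) lies 8 mm behind it (robot.nose_length is the distance from the TCP to the fingertips, in mm); z points along the fingers, y is the line along which they close (so a half turn about z gives the same grasp; the last joint's range is limited). The gripper opens to 94 mm and grips with 3 to 60 N. Pads are 16 mm wide; open, the fingers measure 119 mm over their backs; the gripper's body (75 mm by 177 mm) begins 78 mm behind the grasp point.
Start: joints at [-1.331, 0.245, 1.558, -0, 1.339, -0.174], TCP at [261.365, -595.149, 216.455] pointing down, gripper open.
Joint ranges: [-3.13, 3.13], [-1.02, 2.26], [0.13, 2.54], [-0.95, 4.09], [0.21, 2.88], [-2.74, 2.74]. Speed limits (rad/s): [2.57, 2.57, 3.14, 3.14, 3.14, 3.14].

### API

Orientations are given as [roll, pitch, yaw] about the fixed x, y, z axes, in that order (R = Rz(yaw) Ry(pitch) Rx(roll)).
In Python, from station import telemetry, eyes, order, robot gives the robot as it stands.
- The arm moves only by the tool drive_tool, never from a script. Its argument "deltas" is one flat list of numbers, 5 for each row, row after row: the shift along the tool's x, y, z in m, then the turn about the tool's z in rad, then the gripper's target within -1 to 1 (shut at 1, half-way at 0, fully open at -1). A call has exactly 8 rows; each row shifts and turns the commanded pose from where the row before left it, along the tool's axes as they then stand; what a row does not reach is not made up. A row lasts 1/12 s, in which the tool goes at most 41.7 mm and 7.16 degrees, less where a joint would pass 70% of its speed; a pose out of reach is approached as far as the arm can. A call is refused whole if a number of a shift passes 0.0417 or a number of a turn 0.125, either way. A call with a gripper value outside its range is refused whole. The fingers move at their own pace and stop on an object; "grip_force" is the grip in N (left out, the last holds). Time passes only in rows, so rows that do not move let the fingers close, or fill a call up. It gives the time, the measured TCP pose, the force, the opening and the grip force at its end, in the units of the state.
- telemetry.get_state(): the state, without advancing time (a new reading comes with each control period).
- eyes.get_image(name): name is "scene" or "top" or "wrist"; returns the picture (420x560x3 uint8, red, green, blue); there is no depth.
- eyes.get_calibration(name): a dict with "vertical_fov" (degrees; the focal length in pixels is half the picture's height over the tangent of half this angle, whatever the lens; pixels are square), "cx", "cy" (the principal point, pixels), "R" (3x3) and "t" (3): a world point X has camera coordinates R X + t; the wrist camera has in their place "tool_from_camera" (4x4, takes a point from camera to tool coordinates, whose origin is the TCP and whose axes are the flange's). Camera axes: x right, y down, z forward; pixel columns grow to the right and rows downward; lengths in mm; the calibration is good to about 2 mm. A picture is of the moment at which its call begins: read the wrist's pose just before it. get_calibration takes no time and is no camera call.
- order.finish_job(): hands the job in; it is judged then, once.
The state is a dict: "time": time; "joints": joint angles; "joint_vel": joint speeds; "joint_torque": joint torques, N m; "tcp_pos": TCP position; "eef_rot": TCP orientation; "wrist_force": force on the tool from outside, world axes, zero at the start; "ft_torque": the same for the moment, N m; "grip_width": finger opening in mm; "gripper_force": force on a finger pad.
Only numpy, scipy, OpenCV 4.12 (cv2) and the standard library are available. Lean on these libraries where they do the work, as an engineer would, in place of code of your own. Each camera call takes 0.05 s, during which the arm holds its last target. There are 200 camera calls.

## Working session

There is one attempt and no reset: what is moved stays moved. The work goes in short steps, Python scripts to look and compute and a tool call to move; the robot and the scene stay as the last step left them, time stands still between calls to the robot, and variables do not carry over. Pictures are saved under pics/ and viewed, at most 10 in all, crops included, and the job is handed in when it is done.

Besides the shell and the picture viewer there is one more tool, called after ">>>" by a JSON object that holds its "api" and its "payload", one argument or row to a line. drive_tool: Moves the arm, as the interface text tells. Its arguments: {"type":"object","properties":{"deltas":{"type":"array"},"grip_force":{"type":"number"}},"required":["deltas"]}

```bash
mkdir -p pics; cat > h.py <<'E'
import numpy as np, cv2
from station import telemetry, eyes, order, robot
def shot(n,f,crop=None,s=1):
    im=eyes.get_image(n)[:,:,::-1].copy()
    if crop: x0,y0,x1,y1=crop; im=im[y0:y1,x0:x1]
    if s!=1: im=cv2.resize(im,None,fx=s,fy=s,interpolation=cv2.INTER_CUBIC)
    cv2.imwrite('pics/'+f,im)
def ray(n,u,v):
    c=eyes.get_calibration(n); f=210/np.tan(np.radians(c['vertical_fov'])/2)
    R=np.array(c['R']);t=np.array(c['t'])
    return -R.T@t, R.T@np.array([(u-c['cx'])/f,(v-c['cy'])/f,1])
def pt(n,u,v,z):
    o,d=ray(n,u,v); return (o+d*(z-o[2])/d[2])
E
python3 - <<'E'
from h import *
shot('top','top0.png',s=1.4); shot('scene','sc0.png',s=1.4)
print(eyes.get_calibration('top'),eyes.get_calibration('scene'),robot.nose_length,telemetry.get_state())
E
```

```text
{'vertical_fov': 44.03675488530682, 'cx': 272.8906657667988, 'cy': 211.46132587957007, 'R': array([[ 0.00522629, -0.99992522,  0.01105653],
       [-0.99479138, -0.00632439, -0.10173549],
       [ 0.1017978 , -0.01046724, -0.99475004]]), 't': array([  27.48656619,  599.66775512, 1173.68414562])} {'vertical_fov': 50.26023419484687, 'cx': 279.8970218371207, 'cy': 211.25500084646578, 'R': array([[ 9.57560994e-01,  2.88230687e-01, -1.14668037e-04],
       [ 1.67069386e-01, -5.55362595e-01, -8.14653428e-01],
       [-2.34871800e-01,  7.80061189e-01, -5.79948083e-01]]), 't': array([-580.10081381,  -40.33646472, 1355.05425287])} 11.0 {'time': 0.1, 'joints': array([-1.33108901e+00,  2.45724381e-01,  1.55888756e+00, -3.55797718e-05,
        1.33868534e+00, -1.74102027e-01]), 'joint_vel': array([-0.0008112 , -0.00217162, -0.00152218,  0.00089217, -0.00178855,
       -0.00132591]), 'joint_torque': array([-7.96535915e-04, -4.16915882e+01, -3.15526164e+01,  6.86503225e-02,
        3.10109113e-02, -5.59133377e-05]), 'tcp_pos': array([ 261.23516498, -594.6260422 ,  215.47067457]), 'eef_rot': array([-3.13990780e+00, -2.61193898e-04,  4.13817335e-01]), 'wrist_force': array([-0.24521612,  0.66569933,  0.12169399]), 'ft_torque': array([ 0.00313654, -0.00768568, -0.02515465]), 'gripper_force': 0.0, 'grip_width': 94.12282195707819}
```

View pics/top0.png

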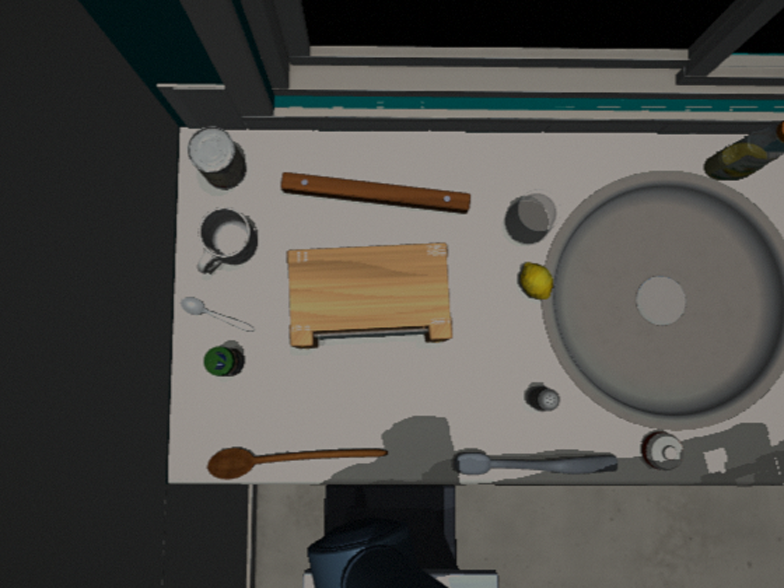

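View pics/sc0.png

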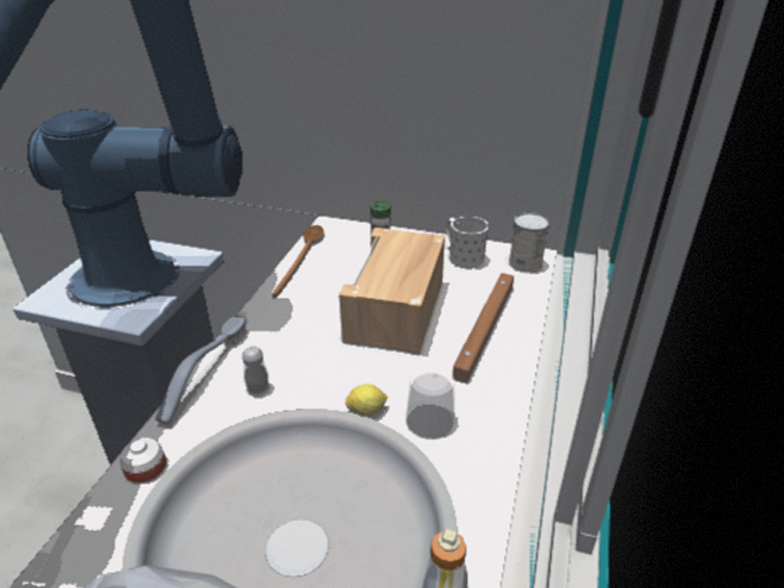

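The top view shows the rail at (283,189)-(468,211), the chest top at (288,250), (447,243), (451,338), (291,346), the shaker to the right at (548,400) and the spice jar to the left. I'll enlarge the chest and rail area.

```bash
python3 - <<'E'
from h import *
shot('top','top1.png',(195,115,345,255),5.3); shot('top','top2.png',(355,255,425,305),8)
E
```

```text
(no output)
```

View pics/top1.png

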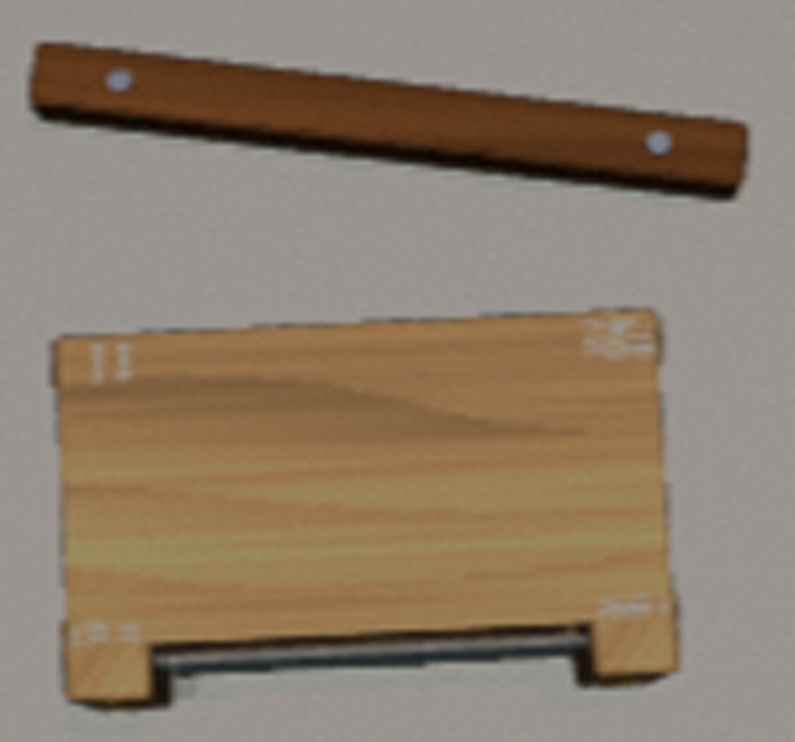

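View pics/top2.png

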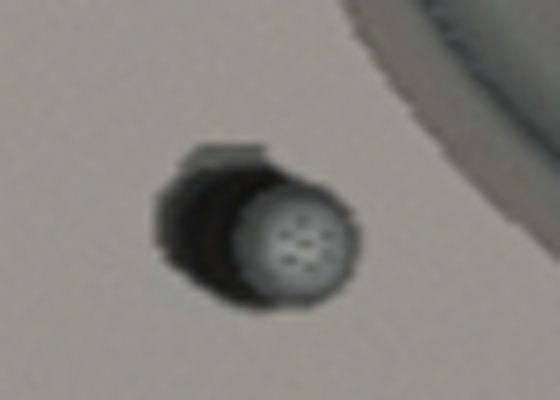

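Top corners read off the crop: the rail is at (40,44), (746,124), (735,190), (35,108) and the chest at (55,338), (657,308), (675,668), (68,700). The shaker's dome is centred at (302,243) in its own crop.

```bash
cat >> h.py <<'E'
def fit(P,W):
    # rigid 2D fit model P -> world W
    P=np.array(P,float);W=np.array(W,float);a=P-P.mean(0);b=W-W.mean(0)
    th=np.arctan2((a[:,0]*b[:,1]-a[:,1]*b[:,0]).sum(),(a*b).sum())
    R=np.array([[np.cos(th),-np.sin(th)],[np.sin(th),np.cos(th)]])
    t=W.mean(0)-R@P.mean(0); return t,th,R,np.round(W-(P@R.T+t),1)
E
python3 - <<'E'
from h import *
g=lambda L,z:[pt('top',195+u/5.3,115+v/5.3,z)[:2] for u,v in L]
rt,rth,rR,e=fit([(15,160),(15,-160),(-15,-160),(-15,160)],g([(40,44),(746,124),(735,190),(35,108)],34)); print('rail',rt,rth,e)
ct,cth,cR,e=fit([(75,125),(75,-125),(-75,-125),(-75,125)],g([(55,338),(657,308),(675,668),(68,700)],115)); print('chest',ct,cth,e)
for p in [(75,125),(75,-125)]: print('corner in rail',rR.T@(cR@p+ct-rt))
for n,p in dict(PL=(-75,107),PR=(-75,-107)).items(): print(n,cR@p+ct)
print('goal chest',rR@[-90,0]+rt,'goal PL',rR@[-165,107]+rt,'PR',rR@[-165,-107]+rt)
print('shaker',pt('top',355+302/8,255+243/8,85))
c=eyes.get_calibration('wrist');print(c)
E
```

```text
rail [774.73008806  42.47013599] -0.10909438020139961 [[-0.8 -2.5]
 [ 0.4  2.4]
 [ 0.4  4.3]
 [ 0.1 -4.2]]
chest [594.38872974  51.62420056] 0.05573899705090413 [[-1.2 -2.2]
 [-1.   1.1]
 [ 1.3  2.8]
 [ 0.9 -1.8]]
corner in rail [-126.79349351  125.07672986]
corner in rail [ -85.77150127 -121.5346976 ]
PL [513.54422099 154.27976741]
PR [525.46619085 -59.38788722]
goal chest [685.26512836  52.26916586] goal PL [622.36095301 166.79892061] PR [599.06103755 -45.92887245]
shaker [ 433.09675482 -231.44990729   85.        ]
{'vertical_fov': 65.47234088026654, 'cx': 278.69385213537686, 'cy': 208.4705310786293, 'tool_from_camera': array([[-6.15764600e-04, -9.59201583e-01, -2.82722381e-01,
         8.16129820e+01],
       [ 9.99999810e-01, -5.83102485e-04, -1.99671693e-04,
         1.61048023e+00],
       [ 2.66692811e-05, -2.82722450e-01,  9.59201759e-01,
        -1.68851435e+02],
       [ 0.00000000e+00,  0.00000000e+00,  0.00000000e+00,
         1.00000000e+00]])}
```

```bash
cat >> h.py <<'E'
def rel(x,y,z,yaw=None):
    s=telemetry.get_state();p=s['tcp_pos'];w=s['eef_rot'][2]
    d=np.array([x,y,z])-p;c,n=np.cos(w),np.sin(w)
    print('t',round(s['time'],2),'pos',p.round(1),'rot',s['eef_rot'].round(3),'F',s['wrist_force'].round(1),'grip',round(s['grip_width'],1))
    print('tool delta',np.round([d[0]*c+d[1]*n,d[0]*n-d[1]*c,-d[2]],1),'turn',None if yaw is None else round(w-yaw,3))
E
```

>>> {"api": "drive_tool", "payload": {
  "deltas": [0.027, -0.021, 0, 0, 1, 0.027, -0.021, 0, 0, 1, 0.027, -0.021, 0, 0, 1, 0.027, -0.021, 0, 0, 1, 0.027, -0.021, 0, 0, 1, 0.027, -0.021, 0, 0, 1, 0.027, -0.021, 0, 0, 1, 0.027, -0.021, 0, 0, 1],
  "grip_force": 20
}}

```text
time: 0.87
tcp_pos: [392.0, -352.8, 216.4]
eef_rot: [-3.142, -0.0, 0.414]
wrist_force: [0.8, -0.5, 0.3]
grip_width: 44.2
gripper_force: 0.0
```

>>> {"api": "drive_tool", "payload": {
  "deltas": [0.027, -0.021, 0, 0, 1, 0.027, -0.021, 0, 0, 1, 0.027, -0.021, 0, 0, 1, 0.027, -0.021, 0, 0, 1, 0, 0, 0, 0.105, 1, 0, 0, 0, 0.105, 1, 0, 0, 0, 0.105, 1, 0, 0, 0, 0.105, 1]
}}

```text
time: 1.53
tcp_pos: [456.7, -233.7, 216.3]
eef_rot: [-3.141, 0.0, -0.011]
wrist_force: [0.4, 0.3, -0.6]
grip_width: 0.2
gripper_force: 0.0
```

```bash
python3 -c "
from h import *
rel(465,162,130,-0.1)"
```

```text
t 1.53 pos [ 456.7 -233.7  216.3] rot [-3.141  0.    -0.011] F [ 0.4  0.3 -0.6] grip 0.2
tool delta [   4.1 -395.7   86.3] turn 0.089
```

>>> {"api": "drive_tool", "payload": {
  "deltas": [0, -0.038, 0, 0, 1, 0, -0.038, 0, 0, 1, 0, -0.038, 0, 0, 1, 0, -0.038, 0, 0, 1, 0, -0.038, 0, 0, 1, 0, -0.038, 0, 0, 1, 0, -0.038, 0, 0, 1, 0, -0.038, 0, 0, 1]
}}

```text
time: 2.2
tcp_pos: [458.1, 71.7, 216.6]
eef_rot: [3.142, -0.001, -0.006]
wrist_force: [-0.3, 0.0, -0.3]
grip_width: 0.5
gripper_force: 0.0
```

>>> {"api": "drive_tool", "payload": {
  "deltas": [0, -0.03, 0, 0, 1, 0, -0.03, 0, 0, 1, 0, -0.03, 0, 0, 1, 0, 0, 0.03, 0.09, 1, 0, 0, 0.035, 0, 1, 0, 0, 0.035, 0, 1, 0, 0, 0.035, 0, 1, 0, 0, 0.035, 0, 1]
}}

```text
time: 2.87
tcp_pos: [459.0, 160.0, 45.1]
eef_rot: [-3.141, -0.001, -0.096]
wrist_force: [0.6, -0.4, 0.3]
grip_width: 0.1
gripper_force: 0.0
```

```bash
python3 -c "
from h import *
rel(503,162,45,-0.1)"
```

```text
t 2.87 pos [459.  160.   45.1] rot [-3.141e+00 -1.000e-03 -9.600e-02] F [ 0.6 -0.4  0.3] grip 0.1
tool delta [43.6 -6.2  0.1] turn 0.004
```

>>> {"api": "drive_tool", "payload": {
  "deltas": [0.006, 0, 0, 0, 1, 0.006, 0, 0, 0, 1, 0.006, 0, 0, 0, 1, 0.006, 0, 0, 0, 1, 0.006, 0, 0, 0, 1, 0.005, 0, 0, 0, 1, 0.005, 0, 0, 0, 1, 0.005, 0, 0, 0, 1]
}}

```text
time: 3.53
tcp_pos: [504.7, 155.6, 47.1]
eef_rot: [-3.141, -0.0, -0.096]
wrist_force: [-12.6, 4.4, 7.6]
grip_width: 0.6
gripper_force: 6.5
```

>>> {"api": "drive_tool", "payload": {
  "deltas": [0.003, 0, 0, 0, 1, 0.003, 0, 0, 0, 1, 0.003, 0, 0, 0, 1, 0.003, 0, 0, 0, 1, 0.003, 0, 0, 0, 1, 0.003, 0, 0, 0, 1, 0.003, 0, 0, 0, 1, 0.003, 0, 0, 0, 1]
}}

```text
time: 4.2
tcp_pos: [525.4, 154.2, 45.2]
eef_rot: [-3.141, 0.006, -0.096]
wrist_force: [-6.3, 3.5, 0.3]
grip_width: 0.5
gripper_force: 3.0
```

```bash
python3 -c "
from h import *
rel(503,162,45,-0.1)
shot('top','top3.png',(170,95,350,255),4.4)"
```

```text
t 4.2 pos [525.4 154.2  45.2] rot [-3.141  0.006 -0.096] F [-6.3  3.5  0.3] grip 0.5
tool delta [-23.1  -5.6   0.2] turn 0.004
```

View pics/top3.png

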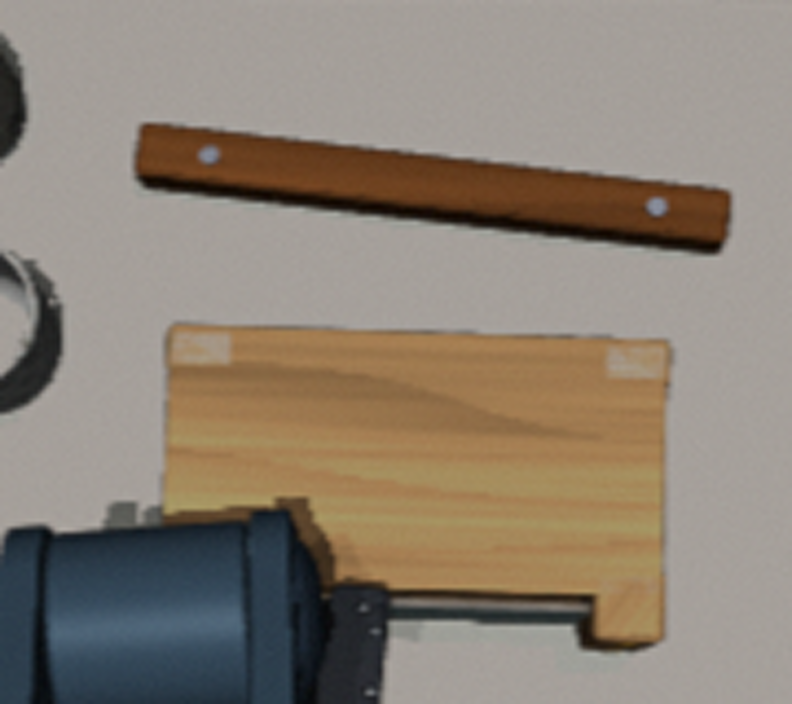

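The arm covers the near left post, but three chest top corners are visible: back left (170,325), back right (668,340) and front right (662,640).

```bash
cat >> h.py <<'E'
RT=np.array([774.7,42.5]);RTH=-0.109
def chest(corn,off,s):
    # corn: dict of BL/BR/FR/FL pixel in crop
    M=dict(BL=(75,125),BR=(75,-125),FR=(-75,-125),FL=(-75,125))
    t,th,R,e=fit([M[k] for k in corn],[pt('top',off[0]+u/s,off[1]+v/s,115)[:2] for u,v in corn.values()])
    c,n=np.cos(RTH),np.sin(RTH);rR=np.array([[c,-n],[n,c]])
    print('chest',t.round(1),'th',round(th,3),'rel',round(th-RTH,3),e.tolist())
    for k in('BL','BR'): print(k,'in rail',(rR.T@(R@M[k]+t-RT)).round(1))
    print('PL',(R@[-75,107]+t).round(1),'PR',(R@[-75,-107]+t).round(1))
E
python3 -c "
from h import *
chest(dict(BL=(170,325),BR=(668,340),FR=(662,640)),(170,95),4.4)"
```

```text
chest [605.7  51.3] th -0.024 rel 0.085 [[-0.9, -2.7], [-0.5, 1.4], [1.3, 1.3]]
BL in rail [-104.8  121.3]
BR in rail [ -83.7 -127.8]
PL [533.3 160.1] PR [528.1 -53.8]
```

>>> {"api": "drive_tool", "payload": {
  "deltas": [-0.008, 0, 0, 0, 1, 0, -0.008, 0, 0, 1, 0.005, 0, 0, 0, 1, 0.004, 0, 0, 0, 1, 0.004, -0.001, 0, 0, 1, 0.004, -0.001, 0, 0, 1, 0.004, -0.001, 0, 0, 1, 0.004, -0.001, 0, 0, 1]
}}

```text
time: 4.92
tcp_pos: [544.6, 164.8, 46.4]
eef_rot: [-3.14, 0.004, -0.096]
wrist_force: [-10.0, 6.6, 4.7]
grip_width: 0.1
gripper_force: 4.8
```

>>> {"api": "drive_tool", "payload": {
  "deltas": [0.003, 0, 0, 0, 1, 0.003, -0.001, 0, 0, 1, 0.003, 0, 0, 0, 1, 0.003, -0.001, 0, 0, 1, 0.003, 0, 0, 0, 1, 0.003, -0.001, 0, 0, 1, 0.003, 0, 0, 0, 1, 0, 0, 0, 0, 1]
}}

```text
time: 5.58
tcp_pos: [566.5, 165.3, 45.9]
eef_rot: [-3.141, 0.003, -0.096]
wrist_force: [-2.7, 2.9, 0.1]
grip_width: 0.4
gripper_force: 1.7
```

```bash
python3 -c "
from h import *
rel(503,162,45,-0.1)
shot('top','top4.png',(170,95,350,255),4.4)"
```

```text
t 5.58 pos [566.5 165.3  45.9] rot [-3.141e+00  3.000e-03 -9.600e-02] F [-2.7  2.9  0.1] grip 0.4
tool delta [-62.9   9.4   0.9] turn 0.004
```

View pics/top4.png

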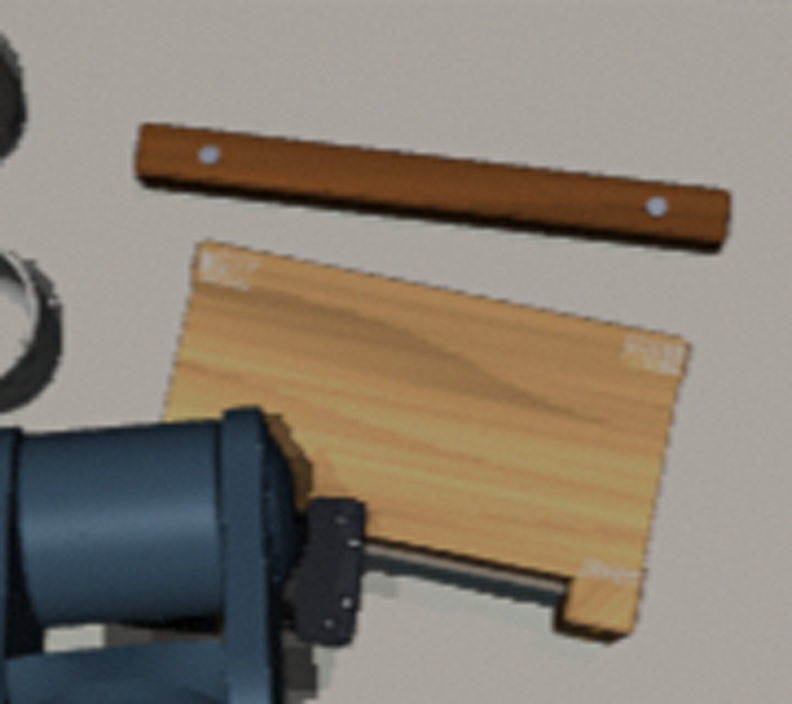

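The chest has turned clockwise. Its corners are now back left (200,242), back right (690,343) and front right (637,637), so I back off and go to the right post next.

```bash
python3 -c "
from h import *
chest(dict(BL=(200,242),BR=(690,343),FR=(637,637)),(170,95),4.4)
rel(490,-50,45,-0.1)"
```

```text
chest [627.1  50.5] th -0.193 rel -0.084 [[0.0, -1.1], [-0.9, 1.6], [0.9, -0.5]]
BL in rail [-62.4 110.1]
BR in rail [ -83.4 -139. ]
PL [574.  169.9] PR [532.9 -40.1]
t 5.63 pos [566.5 165.1  45.9] rot [-3.141e+00  2.000e-03 -9.600e-02] F [-3.9  3.3 -0.9] grip 0.2
tool delta [-55.6 221.5   0.9] turn 0.004
```

>>> {"api": "drive_tool", "payload": {
  "deltas": [-0.02, 0, 0, 0, 1, -0.03, 0, 0, 0, 1, -0.03, 0, 0, 0, 1, 0, 0, 0, 0, 1, 0, 0, 0, 0, 1, 0, 0, 0, 0, 1, 0, 0, 0, 0, 1, 0, 0, 0, 0, 1]
}}

```text
time: 6.3
tcp_pos: [489.2, 172.0, 47.1]
eef_rot: [-3.141, -0.002, -0.097]
wrist_force: [0.8, -0.2, -0.4]
grip_width: 0.5
gripper_force: 0.0
```

>>> {"api": "drive_tool", "payload": {
  "deltas": [0.0025, 0.0265, 0, 0, 1, 0.0025, 0.0265, 0, 0, 1, 0.0025, 0.0265, 0, 0, 1, 0.0025, 0.0265, 0, 0, 1, 0.0025, 0.0265, 0, 0, 1, 0.0025, 0.0265, 0, 0, 1, 0.0025, 0.0265, 0, 0, 1, 0.0025, 0.0265, 0, 0, 1]
}}

```text
time: 6.97
tcp_pos: [487.8, -42.6, 46.8]
eef_rot: [3.141, -0.001, -0.097]
wrist_force: [-0.2, 0.3, -0.5]
grip_width: 0.5
gripper_force: 0.0
```

>>> {"api": "drive_tool", "payload": {
  "deltas": [0.006, 0, 0, 0, 1, 0.006, 0, 0, 0, 1, 0.006, 0, 0, 0, 1, 0.006, 0, 0, 0, 1, 0.006, 0, 0, 0, 1, 0.006, 0, 0, 0, 1, 0.005, 0, 0, 0, 1, 0.005, 0, 0, 0, 1]
}}

```text
time: 7.63
tcp_pos: [531.5, -45.0, 46.2]
eef_rot: [3.14, 0.005, -0.095]
wrist_force: [-9.2, -4.4, 5.7]
grip_width: 0.4
gripper_force: 4.4
```

>>> {"api": "drive_tool", "payload": {
  "deltas": [0.004, 0, 0, 0, 1, 0.004, 0, 0, 0, 1, 0.004, 0, 0, 0, 1, 0.004, 0, 0, 0, 1, 0.004, 0, 0, 0, 1, 0.004, 0, 0, 0, 1, 0.004, 0, 0, 0, 1, 0.003, 0, 0, 0, 1]
}}

```text
time: 8.3
tcp_pos: [561.6, -48.2, 45.6]
eef_rot: [3.14, 0.007, -0.095]
wrist_force: [-10.4, -4.0, 4.9]
grip_width: 0.8
gripper_force: 4.9
```

```bash
python3 -c "
from h import *
rel(503,162,45,-0.1)
shot('top','top5.png',(170,95,350,255),4.4)"
```

```text
t 8.3 pos [561.6 -48.2  45.6] rot [ 3.14   0.007 -0.095] F [-10.4  -4.    4.9] grip 0.8
tool delta [ -78.2 -203.8    0.6] turn 0.005
```

View pics/top5.png

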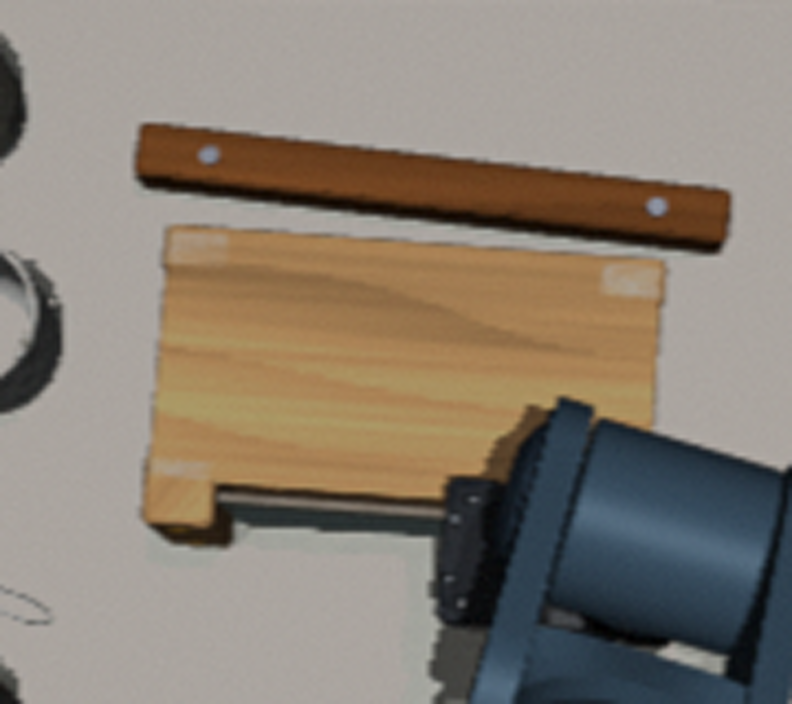

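The corners are now back left (166,227), back right (665,260) and front left (145,527), so the chest is close to parallel with the rail.

```bash
python3 -c "
from h import *
chest(dict(BL=(166,227),BR=(665,260),FL=(145,527)),(170,95),4.4)"
```

```text
chest [650.1  54.5] th -0.056 rel 0.053 [[0.1, -0.5], [-0.7, 1.7], [0.5, -1.3]]
BL in rail [-56.9 127.2]
BR in rail [ -43.6 -122.5]
PL [581.2 165.5] PR [569.2 -48.2]
```

>>> {"api": "drive_tool", "payload": {
  "deltas": [-0.015, 0, 0, 0, 1, -0.02, 0, 0, 0, 1, -0.002, -0.036, 0, 0, 1, -0.002, -0.036, 0, 0, 1, -0.002, -0.036, 0, 0, 1, -0.002, -0.036, 0, 0, 1, -0.002, -0.036, 0, 0, 1, -0.002, -0.036, 0, 0, 1]
}}

```text
time: 9.02
tcp_pos: [537.6, 173.7, 46.5]
eef_rot: [-3.141, -0.0, -0.096]
wrist_force: [0.6, -0.1, -0.1]
grip_width: 0.6
gripper_force: 0.0
```

>>> {"api": "drive_tool", "payload": {
  "deltas": [0.006, -0.001, 0, 0, 1, 0.006, -0.001, 0, 0, 1, 0.006, -0.001, 0, 0, 1, 0.006, -0.001, 0, 0, 1, 0.006, -0.001, 0, 0, 1, 0.005, -0.001, 0, 0, 1, 0.004, -0.001, 0, 0, 1, 0.004, 0, 0, 0, 1]
}}

```text
time: 9.68
tcp_pos: [579.3, 174.2, 46.5]
eef_rot: [-3.142, 0.007, -0.097]
wrist_force: [-14.8, 3.7, 11.5]
grip_width: 0.2
gripper_force: 7.0
```

```bash
python3 -c "
from h import *
rel(614,168,45,-0.1)"
```

```text
t 9.68 pos [579.3 174.2  46.5] rot [-3.142  0.007 -0.097] F [-14.8   3.7  11.5] grip 0.2
tool delta [35.1  2.8  1.5] turn 0.003
```

>>> {"api": "drive_tool", "payload": {
  "deltas": [0.004, 0, 0, 0, 1, 0.004, 0, 0, 0, 1, 0.004, 0, 0, 0, 1, 0.004, 0, 0, 0, 1, 0.004, 0, 0, 0, 1, 0.004, 0, 0, 0, 1, 0.003, 0, 0, 0, 1, 0.003, 0, 0, 0, 1]
}}

```text
time: 10.35
tcp_pos: [608.7, 172.6, 46.8]
eef_rot: [-3.14, 0.007, -0.097]
wrist_force: [-11.1, 5.1, 9.6]
grip_width: 0.5
gripper_force: 6.0
```

>>> {"api": "drive_tool", "payload": {
  "deltas": [-0.015, 0, 0, 0, 1, -0.025, 0, 0, 0, 1, -0.03, 0, 0, 0, 1, -0.02, 0, 0, 0, 1, 0.002, 0.035, 0, 0, 1, 0.002, 0.035, 0, 0, 1, 0.002, 0.035, 0, 0, 1, 0.002, 0.035, 0, 0, 1]
}}

```text
time: 11.02
tcp_pos: [515.8, 38.2, 46.7]
eef_rot: [3.142, -0.001, -0.096]
wrist_force: [0.2, 0.1, 0.3]
grip_width: 0.7
gripper_force: 0.0
```

```bash
python3 -c "
from h import *
rel(530,-45,45,-0.1)
shot('top','top6.png',(170,95,350,255),4.4)"
```

```text
t 11.02 pos [515.8  38.2  46.7] rot [ 3.142e+00 -1.000e-03 -9.600e-02] F [0.2 0.1 0.3] grip 0.7
tool delta [22.1 81.5  1.7] turn 0.004
```

View pics/top6.png

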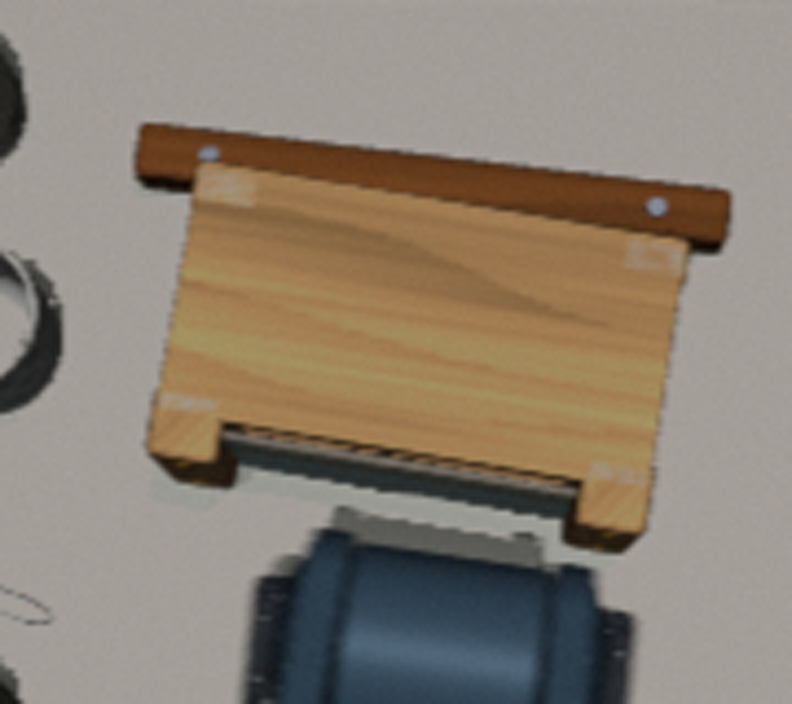

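Both back corners are now close to the rail. The top corners are back left (199,163), back right (690,241), front right (646,538) and front left (150,457).

```bash
python3 -c "
from h import *
chest(dict(BL=(199,163),BR=(690,241),FR=(646,538),FL=(150,457)),(170,95),4.4)"
```

```text
chest [671.9  47.8] th -0.153 rel -0.044 [[-0.5, -1.1], [-0.0, 1.9], [0.1, 1.5], [0.4, -2.3]]
BL in rail [-22.4 115.7]
BR in rail [ -33.3 -134.1]
PL [614.1 165. ] PR [581.5 -46.6]
```

>>> {"api": "drive_tool", "payload": {
  "deltas": [0.002, 0.02, 0, 0, 1, 0.002, 0.02, 0, 0, 1, 0.002, 0.02, 0, 0, 1, 0.002, 0.02, 0, 0, 1, 0.01, 0, 0, 0, 1, 0.01, 0, 0, 0, 1, 0.01, 0, 0, 0, 1, 0.01, 0, 0, 0, 1]
}}

```text
time: 11.73
tcp_pos: [556.5, -45.2, 46.5]
eef_rot: [3.142, -0.0, -0.097]
wrist_force: [-0.8, -0.2, 0.6]
grip_width: 0.6
gripper_force: 0.0
```

>>> {"api": "drive_tool", "payload": {
  "deltas": [0.006, 0, 0, 0, 1, 0.005, 0, 0, 0, 1, 0.005, 0, 0, 0, 1, 0.004, 0, 0, 0, 1, 0.004, 0, 0, 0, 1, 0.003, 0, 0, 0, 1, 0.003, 0, 0, 0, 1, 0.003, 0, 0, 0, 1]
}}

```text
time: 12.4
tcp_pos: [586.6, -48.2, 45.7]
eef_rot: [3.14, 0.006, -0.096]
wrist_force: [-8.0, -4.3, 2.3]
grip_width: 0.3
gripper_force: 3.7
```

>>> {"api": "drive_tool", "payload": {
  "deltas": [0.002, 0, 0, 0, 1, 0.001, 0, 0, 0, 1, 0.001, 0, 0, 0, 1, 0.001, 0, 0, 0, 1, 0, 0, 0, 0, 1, -0.015, 0, 0, 0, 1, -0.02, 0, 0, 0, 1, -0.02, 0, 0, 0, 1]
}}

```text
time: 13.07
tcp_pos: [538.5, -42.7, 46.4]
eef_rot: [-3.142, 0.0, -0.096]
wrist_force: [-0.6, -0.4, -0.3]
grip_width: 0.4
gripper_force: 0.0
```

>>> {"api": "drive_tool", "payload": {
  "deltas": [-0.002, -0.035, 0, 0, 1, -0.002, -0.036, 0, 0, 1, -0.002, -0.036, 0, 0, 1, -0.002, -0.036, 0, 0, 1, -0.002, -0.036, 0, 0, 1, -0.002, -0.036, 0, 0, 1, 0.015, 0, 0, 0, 1, 0.015, 0, 0, 0, 1]
}}

```text
time: 13.73
tcp_pos: [577.0, 172.0, 46.3]
eef_rot: [3.142, 0.001, -0.092]
wrist_force: [0.6, -0.5, -0.3]
grip_width: 0.4
gripper_force: 0.0
```

>>> {"api": "drive_tool", "payload": {
  "deltas": [0.008, 0, 0, 0, 1, 0.008, 0, 0, 0, 1, 0.006, 0, 0, 0, 1, 0.005, 0, 0, 0, 1, 0.004, 0, 0, 0, 1, 0.003, 0, 0, 0, 1, 0.003, 0, 0, 0, 1, 0.003, 0, 0, 0, 1]
}}

```text
time: 14.4
tcp_pos: [615.0, 167.0, 46.4]
eef_rot: [-3.14, 0.007, -0.097]
wrist_force: [-11.1, 6.1, 7.4]
grip_width: 0.4
gripper_force: 5.6
```

>>> {"api": "drive_tool", "payload": {
  "deltas": [0.002, 0, 0, 0, 1, 0.002, 0, 0, 0, 1, 0.001, 0, 0, 0, 1, 0.001, 0, 0, 0, 1, 0, 0, 0, 0, 1, 0, 0, 0, 0, 1, 0, 0, 0, 0, 1, 0, 0, 0, 0, 1]
}}

```text
time: 15.07
tcp_pos: [616.7, 167.1, 46.4]
eef_rot: [3.142, 0.016, -0.096]
wrist_force: [-28.3, 4.8, 19.7]
grip_width: 0.5
gripper_force: 14.2
```

The left end has met the rail (28 N). Next is the right post again, until the force rises.

>>> {"api": "drive_tool", "payload": {
  "deltas": [-0.02, 0, 0, 0, 1, -0.03, 0, 0, 0, 1, -0.035, 0, 0, 0, 1, 0.002, 0.036, 0, 0, 1, 0.002, 0.036, 0, 0, 1, 0.002, 0.036, 0, 0, 1, 0.002, 0.036, 0, 0, 1, 0.002, 0.036, 0, 0, 1]
}}

```text
time: 15.73
tcp_pos: [531.0, -8.4, 46.7]
eef_rot: [3.142, -0.0, -0.096]
wrist_force: [0.6, -0.5, 0.5]
grip_width: 0.3
gripper_force: 0.0
```

>>> {"api": "drive_tool", "payload": {
  "deltas": [0.002, 0.035, 0, 0, 1, 0.01, 0, 0, 0, 1, 0.01, 0, 0, 0, 1, 0.007, 0, 0, 0, 1, 0.005, 0, 0, 0, 1, 0.004, 0, 0, 0, 1, 0, 0, 0, 0, 1, 0, 0, 0, 0, 1]
}}

```text
time: 16.4
tcp_pos: [565.8, -44.9, 46.3]
eef_rot: [-3.142, 0.0, -0.095]
wrist_force: [0.1, -0.2, -0.7]
grip_width: 0.5
gripper_force: 0.0
```

>>> {"api": "drive_tool", "payload": {
  "deltas": [0.006, 0, 0, 0, 1, 0.005, 0, 0, 0, 1, 0.004, 0, 0, 0, 1, 0.003, 0, 0, 0, 1, 0.003, 0, 0, 0, 1, 0.002, 0, 0, 0, 1, 0.002, 0, 0, 0, 1, 0.001, 0, 0, 0, 1]
}}

```text
time: 17.07
tcp_pos: [592.0, -47.9, 46.4]
eef_rot: [3.142, 0.0, -0.096]
wrist_force: [0.2, -0.2, -0.3]
grip_width: 0.7
gripper_force: 0.0
```

>>> {"api": "drive_tool", "payload": {
  "deltas": [0.002, 0, 0, 0, 1, 0.002, 0, 0, 0, 1, 0.002, 0, 0, 0, 1, 0.001, 0, 0, 0, 1, 0.001, 0, 0, 0, 1, 0, 0, 0, 0, 1, 0, 0, 0, 0, 1, 0, 0, 0, 0, 1]
}}

```text
time: 17.73
tcp_pos: [592.6, -48.1, 46.3]
eef_rot: [3.141, 0.019, -0.096]
wrist_force: [-33.2, -0.6, 23.7]
grip_width: 0.0
gripper_force: 16.8
```

>>> {"api": "drive_tool", "payload": {
  "deltas": [-0.02, 0, 0, 0, 1, -0.03, 0, 0, 0, 1, -0.03, 0, 0, 0, 1, 0, 0, -0.035, 0, 0.2, 0, 0, -0.035, 0, -0.5, 0, 0, -0.035, 0, -0.5, 0, 0, -0.03, 0, -0.5, 0, 0, 0, 0, -0.5]
}}

```text
time: 18.4
tcp_pos: [524.1, -42.0, 189.0]
eef_rot: [3.139, -0.013, -0.096]
wrist_force: [0.5, -0.8, 0.2]
grip_width: 30.1
gripper_force: 0.0
```

```bash
python3 -c "
from h import *
rel(433,-231.5,180,-0.7)"
```

```text
t 18.4 pos [524.1 -42.  189. ] rot [ 3.139 -0.013 -0.096] F [ 0.5 -0.8  0.2] grip 30.1
tool delta [-72.5 197.3   9. ] turn 0.604
```

>>> {"api": "drive_tool", "payload": {
  "deltas": [-0.012, 0.033, 0, 0, -0.5, -0.012, 0.033, 0, 0, -0.5, -0.012, 0.033, 0, 0, -0.5, -0.012, 0.033, 0, 0, -0.5, -0.012, 0.033, 0, 0, -0.5, -0.0125, 0.0323, 0, 0, -0.5, 0, 0, 0, 0.12, -0.5, 0, 0, 0, 0.12, -0.5]
}}

```text
time: 19.07
tcp_pos: [427.9, -231.9, 180.8]
eef_rot: [-3.141, 0.001, -0.346]
wrist_force: [0.3, 0.6, 0.0]
grip_width: 70.1
gripper_force: 0.0
```

>>> {"api": "drive_tool", "payload": {
  "deltas": [0, 0, 0, 0.12, -0.5, 0, 0, 0, 0.12, -0.5, 0, 0, 0, 0.12, -0.5, 0, 0, 0, 0, -0.5, 0, 0, 0, 0, -0.5, 0, 0, 0, 0, -0.5, 0, 0, 0, 0, -0.5, 0, 0, 0, 0, -0.5]
}}

```text
time: 19.73
tcp_pos: [429.0, -230.3, 181.4]
eef_rot: [3.142, 0.0, -0.695]
wrist_force: [0.3, 0.3, 0.9]
grip_width: 70.3
gripper_force: 0.0
```

```bash
python3 -c "
from h import *
rel(433,-231.5,37,-0.7)
shot('wrist','w1.png')
shot('top','t7.png',(170,95,350,255),4.4)
a=cv2.imread('pics/w1.png');b=cv2.imread('pics/t7.png');b=cv2.resize(b,(472,420))
cv2.imwrite('pics/both.png',np.hstack([cv2.resize(a,(320,240)),cv2.resize(b,(472,420))[:240]]) if 0 else cv2.resize(np.vstack([np.hstack([a[:,:328*0+560][:,::1]])]),None,fx=1.4,fy=1.4))"
```

```text
t 19.73 pos [ 429.  -230.3  181.4] rot [ 3.142  0.    -0.695] F [0.3 0.3 0.9] grip 70.3
tool delta [  3.8  -1.6 144.4] turn 0.005
```

View pics/both.png

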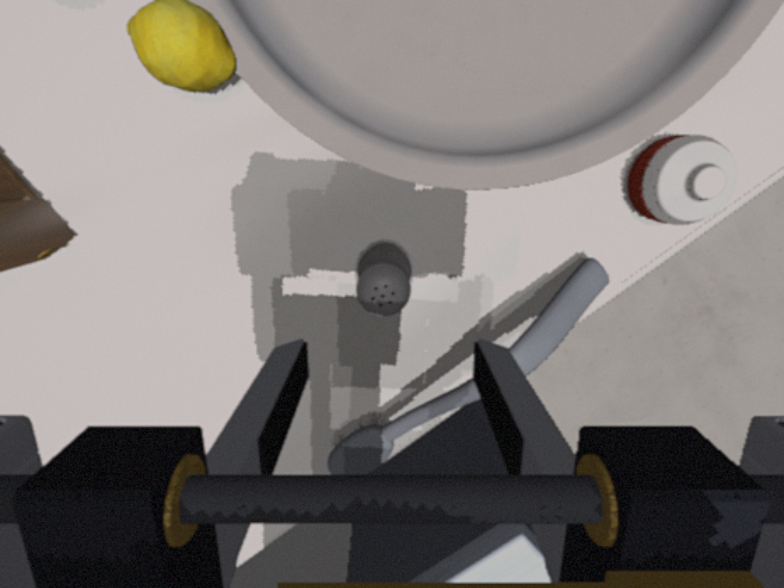

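View pics/t7.png

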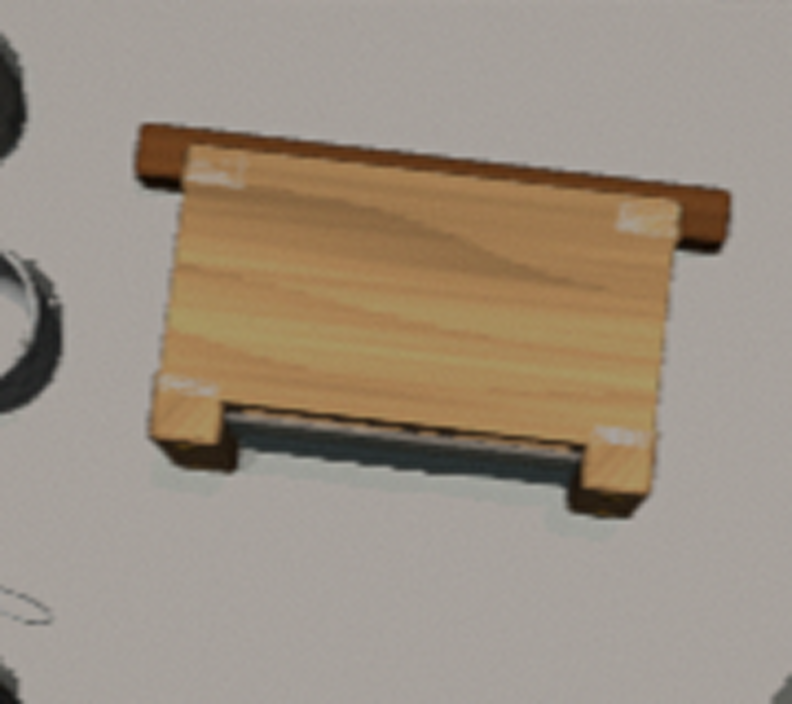

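The wrist view has the shaker's dome at (382,293) of the enlarged picture. In the top view the chest's top corners are (188,145), (680,200), (648,490) and (153,440).

```bash
python3 -c "
from h import *
from scipy.spatial.transform import Rotation as Ro
chest(dict(BL=(188,145),BR=(680,200),FR=(648,490),FL=(153,440)),(170,95),4.4)
c=eyes.get_calibration('wrist');s=telemetry.get_state()
f=210/np.tan(np.radians(c['vertical_fov'])/2);T=np.array(c['tool_from_camera'])
W=Ro.from_euler('xyz',s['eef_rot']).as_matrix()
d=W@T[:3,:3]@[(382/1.4-c['cx'])/f,(293/1.4-c['cy'])/f,1];o=W@T[:3,3]+s['tcp_pos']
p=o+d*(86-o[2])/d[2];print(p);rel(p[0],p[1],37,-0.7)"
```

```text
chest [687.4  49.8] th -0.102 rel 0.007 [[-1.0, -2.1], [-1.6, 1.8], [2.4, 3.0], [0.2, -2.7]]
BL in rail [-13.5 123.3]
BR in rail [ -11.7 -126.7]
PL [623.6 163.9] PR [601.9 -49. ]
[ 435.02328421 -231.0047369    86.        ]
t 19.83 pos [ 429.  -230.3  181.5] rot [-3.142 -0.    -0.695] F [0.7 0.2 0.2] grip 70.3
tool delta [  5.   -3.3 144.5] turn 0.005
```

Chest is flush. Now I grasp the shaker.

>>> {"api": "drive_tool", "payload": {
  "deltas": [0.005, -0.003, 0, 0, -0.5, 0, 0, 0.03, 0, -0.5, 0, 0, 0.035, 0, -0.5, 0, 0, 0.035, 0, -0.5, 0, 0, 0.03, 0, -0.5, 0, 0, 0.014, 0, -0.5, 0, 0, 0, 0, -0.5, 0, 0, 0, 0, -0.3]
}}

```text
time: 20.5
tcp_pos: [434.8, -231.1, 37.1]
eef_rot: [-3.142, 0.001, -0.696]
wrist_force: [0.8, -0.7, -0.1]
grip_width: 66.6
gripper_force: 0.0
```

>>> {"api": "drive_tool", "payload": {
  "deltas": [0, 0, 0, 0, 0, 0, 0, 0, 0, 0.1, 0, 0, 0, 0, 0.3, 0, 0, 0, 0, 0.6, 0, 0, 0, 0, 1, 0, 0, 0, 0, 1, 0, 0, 0, 0, 1, 0, 0, 0, 0, 1],
  "grip_force": 15
}}

```text
time: 21.17
tcp_pos: [435.7, -232.0, 38.8]
eef_rot: [-3.142, -0.002, -0.696]
wrist_force: [-0.7, 0.7, 6.3]
grip_width: 41.3
gripper_force: 15.0
```

>>> {"api": "drive_tool", "payload": {
  "deltas": [0, 0, -0.01, 0, 1, 0, 0, -0.025, 0, 1, 0, 0, -0.03, 0, 1, 0, 0, -0.03, 0, 1, 0, 0, -0.03, 0, 1, 0, 0, -0.025, 0, 1, 0, 0, -0.01, 0, 1, 0, 0, 0, 0, 1]
}}

```text
time: 21.83
tcp_pos: [435.9, -232.2, 200.3]
eef_rot: [3.141, -0.006, -0.696]
wrist_force: [0.2, -0.3, -1.0]
grip_width: 41.5
gripper_force: 15.0
```

```bash
python3 -c "
from h import *
rel(683,30,200,-0.1)"
```

```text
t 21.83 pos [ 435.9 -232.2  200.3] rot [ 3.141 -0.006 -0.696] F [ 0.2 -0.3 -1. ] grip 41.5
tool delta [ 2.150e+01 -3.597e+02  3.000e-01] turn -0.596
```

>>> {"api": "drive_tool", "payload": {
  "deltas": [0.0015, -0.015, 0, 0, 1, 0.0015, -0.025, 0, 0, 1, 0.0018, -0.03, 0, 0, 1, 0.0018, -0.03, 0, 0, 1, 0.0018, -0.03, 0, 0, 1, 0.0018, -0.03, 0, 0, 1, 0.0018, -0.03, 0, 0, 1, 0.0018, -0.03, 0, 0, 1]
}}

```text
time: 22.5
tcp_pos: [585.9, -69.6, 194.4]
eef_rot: [3.14, 0.004, -0.696]
wrist_force: [0.7, -0.9, -0.7]
grip_width: 41.2
gripper_force: 15.0
```

>>> {"api": "drive_tool", "payload": {
  "deltas": [0.0015, -0.03, 0, 0, 1, 0.0015, -0.03, 0, 0, 1, 0.0015, -0.03, 0, 0, 1, 0.0015, -0.03, 0, 0, 1, 0.0015, -0.015, 0, 0, 1, 0, -0.005, 0, 0, 1, 0, 0, 0, 0, 1, 0, 0, 0, 0, 1]
}}

```text
time: 23.17
tcp_pos: [680.8, 30.9, 195.6]
eef_rot: [3.14, 0.002, -0.696]
wrist_force: [0.1, -0.7, -1.4]
grip_width: 41.2
gripper_force: 15.0
```

>>> {"api": "drive_tool", "payload": {
  "deltas": [0, 0, 0.01, 0, 1, 0, 0, 0.01, 0, 1, 0, 0, 0.008, 0, 1, 0, 0, 0.006, 0, 1, 0, 0, 0.004, 0, 1, 0, 0, 0.003, 0, 1, 0, 0, 0.002, 0, 1, 0, 0, 0, 0, 1]
}}

```text
time: 23.83
tcp_pos: [682.1, 31.2, 154.6]
eef_rot: [-3.141, -0.0, -0.696]
wrist_force: [-0.4, -0.1, -1.6]
grip_width: 41.1
gripper_force: 15.0
```

>>> {"api": "drive_tool", "payload": {
  "deltas": [0, 0, 0.001, 0, 1, 0, 0, 0.001, 0, 1, 0, 0, 0, 0, 1, 0, 0, 0, 0, 1, 0, 0, 0, 0, 1, 0, 0, 0, 0, 1, 0, 0, 0, 0, 1, 0, 0, 0, 0, 1]
}}

```text
time: 24.5
tcp_pos: [682.6, 31.3, 154.2]
eef_rot: [-3.141, -0.001, -0.696]
wrist_force: [-1.6, 0.8, 5.3]
grip_width: 41.4
gripper_force: 15.0
```

It is resting on the chest (upward force). I release it and retreat straight up.

>>> {"api": "drive_tool", "payload": {
  "deltas": [0, 0, 0, 0, 0.1, 0, 0, 0, 0, 0.0, 0, 0, 0, 0, -0.1, 0, 0, 0, 0, -0.2, 0, 0, 0, 0, -0.4, 0, 0, 0, 0, -0.5, 0, 0, 0, 0, -0.5, 0, 0, 0, 0, -0.5]
}}

```text
time: 25.17
tcp_pos: [682.0, 31.3, 152.4]
eef_rot: [3.142, 0.0, -0.696]
wrist_force: [-0.4, -0.3, -0.6]
grip_width: 70.4
gripper_force: 0.0
```

>>> {"api": "drive_tool", "payload": {
  "deltas": [0, 0, -0.01, 0, -0.5, 0, 0, -0.02, 0, -0.5, 0, 0, -0.03, 0, -0.5, 0, 0, -0.03, 0, -0.5, 0, 0, -0.03, 0, -0.5, 0, 0, -0.03, 0, -0.5, 0, 0, -0.01, 0, -0.5, 0, 0, 0, 0, -0.5]
}}

```text
time: 25.83
tcp_pos: [683.5, 31.2, 317.2]
eef_rot: [-3.137, -0.006, -0.696]
wrist_force: [0.1, 0.7, 0.8]
grip_width: 70.5
gripper_force: 0.0
```

```bash
python3 -c "
from h import *
from scipy.spatial.transform import Rotation as Ro
rel(683,30,200)
c=eyes.get_calibration('wrist');s=telemetry.get_state()
f=210/np.tan(np.radians(c['vertical_fov'])/2);T=np.array(c['tool_from_camera']);W=Ro.from_euler('xyz',s['eef_rot']).as_matrix()
for z in (117,160,203):
  q=np.linalg.inv(T)@np.append(W.T@(np.array([682.6,31.3,z])-s['tcp_pos']),1);print(z,q[0]/q[2]*f+c['cx'],q[1]/q[2]*f+c['cy'])
a=eyes.get_image('wrist');cv2.imwrite('pics/w2.png',a[:,:,::-1])
g=cv2.cvtColor(a,7)
print(cv2.resize(g[130:290,190:360],(34,32),interpolation=cv2.INTER_AREA)//10)"
```

```text
t 25.83 pos [683.5  31.2 317.2] rot [-3.137 -0.006 -0.696] F [0.1 0.7 0.8] grip 70.5
tool delta [  0.4   1.2 117.2] turn None
117 278.4711665166328 189.33983657037717
160 278.2532400413468 198.53140643997682
203 277.9743870053274 210.2926996034573
[[13 12 10 ... 16 17 18]
 [12  9  9 ... 16 15 18]
 [ 9  9  9 ... 16 16 16]
 ...
 [ 5  5  2 ...  0  0  4]
 [ 5  4  1 ...  0  0  1]
 [ 5  2  0 ...  1  0  0]]
```

```bash
python3 -c "
from h import *
np.set_printoptions(threshold=99999,linewidth=200)
g=cv2.imread('pics/w2.png',0)
print(cv2.HoughCircles(cv2.medianBlur(g,3)[140:280,200:360],cv2.HOUGH_GRADIENT,1,40,param1=80,param2=15,minRadius=12,maxRadius=35))
print(cv2.resize(g[150:270,215:345],(33,20),interpolation=cv2.INTER_AREA)//10)"
```

```text
[[[ 80.5  68.5  17.7]
  [111.5 102.5  31. ]]]
[[ 9  8  8  8  8  8  8  8  8  8  8  8  7  7  7  7  7  7  7  8  8  8  8  8  8  8  9  8  9 15 15 15 15]
 [ 8  8  8  8  8  8  8  7  7  7  7  7  7  7  7  7  7  8  8  8  8  8  8  8  9  8  9  8  8 14 15 15 16]
 [ 8  8  8  7  7  7  7  7  7  7  7  7  7  7  7  8 11 11  8  8  8  8  9  8  9  8  8  8  9 15 16 16 16]
 [ 7  7  7  7  7  7  7  7  7  7  7  7  8  8  8  8 11 11  8  8  8  8  8  8  8  8  8  8  9 15 16 15 15]
 [ 7  7  7  7  7  7  7  7  7  7  8  8  8  8  7  6  6  7  7  8  8  8  8  8  8  8  9  9 10 15 15 15 15]
 [ 7  7  7  7  7  7  7  8  8  8  8  8  8  6  5  5  5  5  5  6  8  8  8  8  9  8  8  8  9 14 15 15 15]
 [ 7  7  7  7  8  8  9  9  9 10 11 10  6  4  5  5  5  5  5  5  6  8  9  9  8  8  8  8 11 15 15 15 15]
 [ 8  8  8 10 11 13 15 15 15 16 16 13  5  5  6  6  7  7  9  7  5  8 10  9  9  9  9  8 13 15 15 15 14]
 [ 8  8  8  7 11 14 14 15 16 16 15 14  7  6  7  8  8 10 11 10  5  8  8  7  7  7  7  7  9 13 13 14 16]
 [13  8  7  7  7 12 14 14 14 14 14 14  7  7  8  8  9  8  7  5  5  7  7  7  7  7  7  7 10 14 17 18 18]
 [14 12  8  7  7  7 10 14 14 15 15
[... 286 characters left out ...]
15  9  8  7  7  7  7  7  7  7  7  7  7  7  7 11 13 12 10  9  9  9  8  7  7 10 10 12 18]
 [15 15 15 15 15 14 10  7  7  7  7  7  7  7  7  7  9 12 13 11  9 10 11 11  9  9  9  8 10 10 10 10 12]
 [10 14 15 14 14 14 13  9  7  7  7  7  7 10 13 14 12 10  9 11 12 12 12 12 10  9  9  9  9 10 10  9  7]
 [ 1 12 14 13 14 13 14 14 11  7  8 11 15 17 17 17 13 11 12 12 12 12 12 12 12 11  9  9  9  8 10  5  3]
 [ 0 11 14 14 14 14 14 13 13 13 16 17 17 17 18 18 18 14 12 12 12 12 12 12 12 12 10  9  9  9  8  4  0]
 [ 0 11 14 14 14 12 11 15 17 18 17 17 17 17 18 18 18 18 14 12 12 12 12 12 11 10  9  9  9  9  9  3  0]
 [ 0 11 15 11 10 11 15 18 18 18 18 17 17 17 17 18 18 18 18 14 12 11 10  9  9  9  9  9  9  9  9  2  0]]
```

The dome is at (280.5, 208.5), and an upright shaker would show at (278, 210), so it's standing where I placed it.

```bash
python3 -c "
from station import order
print(order.finish_job())"
```

```text
the job is handed in; nothing more can be done
None
```

The job is handed in, with no verdict returned: by my last camera checks the chest is flush against the rail and within its ends, and the salt shaker stands upright on top, clear of the edges.

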